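# Put the four erasers away, each in its own place

## Task

Clear the four red erasers off the metal sheet: put the long bar in the wooden pencil tray, the square block in the deep orange lunchbox, the short stub in the lunchbox's upturned lid and the round disc in the green cup. Set each one down inside rather than dropping it from above, so that it ends at rest within its container, lying flat in the tray, the lunchbox and the lid (any way in the cup). Keep the cup standing where it is, and leave the set square and the glue stick undisturbed.

Things in the scene. Friction and masses are not known exactly. Their poses are not given: they have to be found in the camera images.
- bar: Long bar eraser of hard red silicone, 88 x 22 x 18 mm (x, y, z), about 40 g; lies loose on the metal sheet, separate from the others. Origin: centre of its underside, z up; x along its length.
- block: Square block eraser of the same red silicone, 40 x 40 x 20 mm, about 37 g; lies loose on the metal sheet, separate from the others. Origin: centre of its underside, z up; x and y along its sides.
- stub: Short stub eraser of the same red silicone, 40 x 20 x 18 mm (x, y, z), about 17 g, as narrow as the bar but less than half as long; lies loose on the metal sheet, separate from the others. Origin: centre of its underside, z up; x along its length.
- disc: Round disc eraser of the same red silicone, 30 mm diameter, 20 mm tall, about 16 g; lies loose on the metal sheet, separate from the others. Origin: centre of its underside, z up; its yaw does not matter.
- lunchbox: Orange plastic lunchbox, open and empty, deep: 165 x 115 x 55 mm outside (x, y, z), walls and floor 4 mm (inside 157 x 107 mm, 51 mm deep), a grey clip fastener 5 mm thick on each short end. It does not move. Origin: centre of its underside, z up, x along its long side.
- lid: Lid of the lunchbox, orange plastic, lying upside down as a shallow tray: 170 x 120 x 14 mm outside (x, y, z), rim and floor 4 mm (inside 162 x 112 mm, 10 mm deep), with a thin pale sealing line along the inside edge. It does not move. Origin: centre of its underside, z up, x along its long side.
- tray: Shallow brown wooden pencil tray, empty: 150 x 100 x 18 mm outside (x, y, z), walls and floor 5 mm (inside 140 x 90 mm, 13 mm deep). It does not move. Origin: centre of its underside, z up, x along its long side.
- cup: Wide green ceramic cup without a handle, standing open and empty: 60 mm tall, 92 mm across the rim, 74 mm across the foot, wall 4 mm, floor 5 mm thick, 260 g, loose. Origin: centre of its underside, z up.
- setsquare: Wooden set square (bystander): an open flat triangle frame, about 130 x 80 mm, 6 mm thick, loose, lying on the sheet beyond the glue stick. Origin: about the middle of its bounding rectangle, underside; x along the 130 mm side.
- gluestick: Glue stick (bystander): white tube with grey cap, 31 mm diameter, 92 mm tall, standing upright, loose. Origin: centre of its underside.

How it is judged:
At the end, for the whole second after the job is handed in: Bar flat in the tray (centre within 68 x 43 mm of its middle), block in the lunchbox and stub in the lid (70 x 45 mm), flat within 0.15 rad either face up, each on the floor (origin under 28-30 mm); disc in the cup (within 36 mm of its axis, under 45 mm); cup upright; all at rest (x of bar in the frame of tray between -0.068 and 0.068 m and y of bar in the frame of tray between -0.043 and 0.043 m and z of bar in the frame of tray between 0 and 0.03 m and (angle between bar's own z axis and vertical below 0.15 rad or angle between bar's own z axis and vertical above 2.99 rad) and x of block in the frame of lunchbox between -0.07 and 0.07 m and y of block in the frame of lunchbox between -0.045 and 0.045 m and z of block in the frame of lunchbox between 0 and 0.03 m and (angle between block's own z axis and vertical below 0.15 rad or angle between block's own z axis and vertical above 2.99 rad) and x of stub in the frame of lid between -0.07 and 0.07 m and y of stub in the frame of lid between -0.045 and 0.045 m and z of stub in the frame of lid between 0 and 0.028 m and (angle between stub's own z axis and vertical below 0.15 rad or angle between stub's own z axis and vertical above 2.99 rad) and horizontal distance between disc and cup below 0.036 m and z of disc in the frame of cup between 0 and 0.045 m and angle between cup's own z axis and vertical below 0.1 rad and linear speed of each of bar, block, stub, disc, cup below 0.02 m/s); the robot touches nothing.
It fails at once if an eraser is dropped or thrown (falls freely faster than 1.3 m/s, about 85 mm) ((linear speed of bar above 1.3 m/s and contact force between the fingers and bar below 0.01 N) or (linear speed of block above 1.3 m/s and contact force between the fingers and block below 0.01 N) or (linear speed of stub above 1.3 m/s and contact force between the fingers and stub below 0.01 N) or (linear speed of disc above 1.3 m/s and contact force between the fingers and disc below 0.01 N)).
It fails at once if the cup is tipped by more than 20 degrees or shifted by more than 30 mm (angle between cup's own z axis and vertical above 0.35 rad or distance of cup from where it was at the start of the episode above 0.03 m).
It fails at once if the set square is shifted by more than 25 mm (distance of setsquare from where it was at the start of the episode above 0.025 m).
It fails at once if the glue stick is shifted by more than 25 mm or knocked over (distance of gluestick from where it was at the start of the episode above 0.025 m or angle between gluestick's own z axis and vertical above 0.5 rad).
It also fails if it takes over 115 s, if anything falls off the work surface, if the arm or the gripper's body presses on something with over 40 N, if the wrist force passes 120 N, or if a joint passes its speed limit or range.

## Robot

A 6-joint arm with a two-finger parallel gripper is mounted at the origin on the work surface. World frame = base frame: x ahead of the robot, y to its left, z up, the work surface at z = 0. Lengths are in m, angles in rad, forces in N, time in s.
With the tool pointing down it reaches from about 0.3 to 0.875 m from the base axis. Payload 6.4 kg.
Tool frame: the origin (TCP) lies on the centre line of the jaws, within the pads' length; the fingertips stand 25 mm ahead of it and the grasp point (between the pads) lies 6 mm ahead of it; z points along the fingers, y is the line along which they close (so a half turn about z gives the same grasp; the last joint's range is limited). The gripper opens to 85 mm and grips with 20 to 120 N. Pads are 22 mm wide; open, the fingers measure 114 mm over their backs; the gripper's body (76 mm by 85 mm) begins 54 mm behind the grasp point. The pads swing forward as they close: fully open they stand 13 mm farther back than shut.
Start: joints at [-1.529, 0.181, 1.607, -0, 1.354, -0.206], TCP at [0.141, -0.557, 0.256] pointing down, gripper open.
Joint ranges: [-2.99, 2.99], [-0.89, 2.07], [0.3, 2.58], [-1.14, 4.28], [0, 2.63], [-3.12, 3.12]. Speed limits (rad/s): [2.57, 2.57, 3.01, 3.14, 3.14, 3.14].

## Interface

Orientations are given as a unit quaternion [w, x, y, z].
In Python, from bench import get_obs, camera, hand_in, spot_in gives the robot as it stands.
- The arm moves only by the shell command python3 -m jog 'ROWS'. ROWS is JSON, one flat list of numbers, 7 for each row, row after row: the shift along the tool's x, y, z in m, then the turn, a rotation vector about the tool's x, y, z in rad, then the closure, from 0 (fully open) to 1 (shut). A call has 1 to 20 rows; each row is the pose to reach, as a shift and turn from the pose commanded when the call began, along the tool's axes at that moment; what a row does not reach only later rows make up. A row lasts 1/8 s, in which the tool goes at most 62.5 mm and 10.7 degrees, less where a joint would pass 70% of its speed; a pose out of reach is approached as far as the arm can. A call with a gripper value outside its range is refused whole. The fingers move at their own pace and stop on an object; the grip force is fixed at half the most. Time passes only in rows, so rows that repeat a pose let the fingers close. It gives the time, the measured TCP pose, the force, the opening and the grip force at its end, in the units of the state.
- get_obs(): the state, without advancing time (a new reading comes with each control period).
- camera(name): name is "scene" or "top"; returns a dict with "frame" (420x560x3 uint8, red, green, blue), "mtx" (3x3 intrinsics, pixels), "extrinsics" (4x4, takes a point from camera to world coordinates). Camera axes: x right, y up, looking along -z (the intrinsics and any distortion apply to the point x, -y, -z); pixel columns grow to the right and rows downward; lengths in m; the calibration is good to about 2 mm. A picture is of the moment at which its call begins. There is no depth.
- hand_in(): hands the job in; it is judged then, once.
Trained networks look in a picture, given as the dict that the camera call returned (one of the last four; its "shot" number tells which), for a name from the list of things; names that differ only in an ending like _2 or _b are one class to them, and where a whole thing is asked for, a point or a joint stands for the part that bears it (a point fixed in the world has none). Each returns a list of dicts, best first, with "confidence" (0 to 1); they miss things now and then, are a little off and sometimes report something else, mostly with a low value. They report only what shows in the picture. A call takes as long as a camera call.
- spot_in(picture, name): "xyz" ([x, y, z] in m, in world coordinates, good to about 4 mm: the middle of the surface that is visible of it).
The state is a dict: "time_s": time; "q": joint angles; "dq": joint speeds; "joint_efforts": joint torques, N m; "eef_pos": TCP position; "eef_rot": TCP orientation; "wrist_force": force on the tool from outside, world axes, zero at the start; "torque": the same for the moment, N m; "opening": opening from 0.0 (shut) to 1.0 (fully open); "grasp_force": force on a finger pad.
Only numpy, scipy, OpenCV 4.12 (cv2) and the standard library are available. Lean on these libraries where they do the work, as an engineer would, in place of code of your own. Each camera call takes 0.05 s, during which the arm holds its last target. There are 200 camera calls.

## Working session

There is one attempt and no reset: what is moved stays moved. The work goes in short steps, Python scripts to look and compute and a shell command to move; the robot and the scene stay as the last step left them, time stands still between calls to the robot, and variables do not carry over. Pictures are saved under pics/ and viewed, at most 14 in all, crops included, and the job is handed in when it is done.

```bash
mkdir -p pics; ls; python3 - <<'E'
from bench import *
import cv2,numpy as np
o=get_obs();print(o['time_s'],o['eef_pos'],o['eef_rot'],o['opening'])
for n in("top","scene"):
    p=camera(n);cv2.imwrite(f'pics/{n}0.png',cv2.cvtColor(p['frame'],cv2.COLOR_RGB2BGR))
    print(n,p['mtx'],np.round(p['extrinsics'],3),[k for k in p if k!='frame'])
    for t in "bar block stub disc lunchbox lid tray cup setsquare gluestick".split():
        print(t,[(np.round(d['xyz'],3).tolist(),round(d['confidence'],2)) for d in spot_in(p,t)[:3]])
E
```

```text
pics
0.0 [ 0.14102375 -0.55689824  0.2553664 ] [-8.90295619e-04  9.92332544e-01  1.23593377e-01  7.95200495e-05] 1.0008764730408684
top [[395.62651776   0.         277.9058041 ]
 [  0.         395.62651776 212.52339603]
 [  0.           0.           1.        ]] [[ 0.02   0.997 -0.079  0.466]
 [-1.     0.021  0.017  0.009]
 [ 0.019  0.079  0.997  1.   ]
 [ 0.     0.     0.     1.   ]] ['mtx', 'extrinsics', 'shot']
bar [([0.396, 0.209, 0.023], 0.8)]
block [([0.476, 0.082, 0.024], 0.74)]
stub [([0.425, -0.223, 0.021], 0.63)]
disc [([0.483, -0.092, 0.022], 0.63)]
lunchbox [([0.477, 0.085, 0.025], 0.23)]
lid [([0.503, 0.453, 0.002], 0.74), ([0.656, -0.025, 0.006], 0.51)]
tray [([0.656, -0.157, 0.007], 0.74)]
cup [([0.683, 0.194, 0.015], 0.76)]
setsquare [([0.654, -0.023, 0.005], 0.73)]
gluestick [([0.56, 0.001, 0.094], 0.68), ([0.425, -0.22, 0.022], 0.51)]
scene [[417.9816808    0.         277.25773987]
 [  0.         417.9816808  209.2055913 ]
 [  0.           0.           1.        ]] [[-0.407 -0.635  0.657  1.191]
 [ 0.913 -0.284  0.291  0.297]
 [ 0.002  0.719  0.695  0.744]
 [ 0.     0.     0.     1.   ]] ['mtx', 'extrinsics', 'shot']
bar [([0.393, 0.213, 0.019], 0.77), ([0.431, -0.22, 0.014], 0.33)]
block [([0.477, 0.088, 0.016], 0.49)]
stub [([0.432, -0.219, 0.016], 0.62)]
disc [([0.664, 0.186, 0.033], 0.71), ([0.492, -0.093, 0.021], 0.54)]
lunchbox [([0.543, -0.427, 0.026], 0.58)]
lid [([0.515, 0.456, 0.003], 0.94)]
tray [([0.66, -0.156, 0.003], 0.96)]
cup [([0.659, 0.184, 0.036], 0.72)]
setsquare [([0.66, -0.021, 0.008], 0.93)]
gluestick [([0.574, 0.001, 0.06], 0.95)]
```

View pics/top0.png

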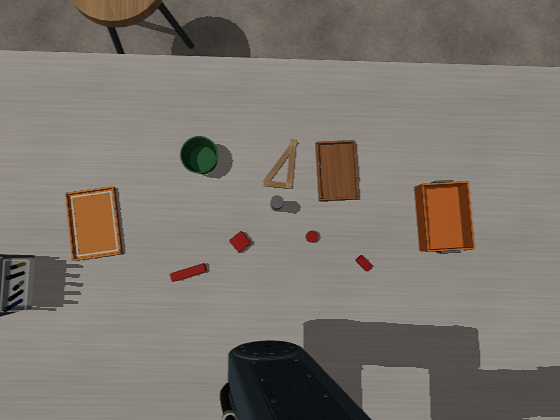

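View pics/scene0.png

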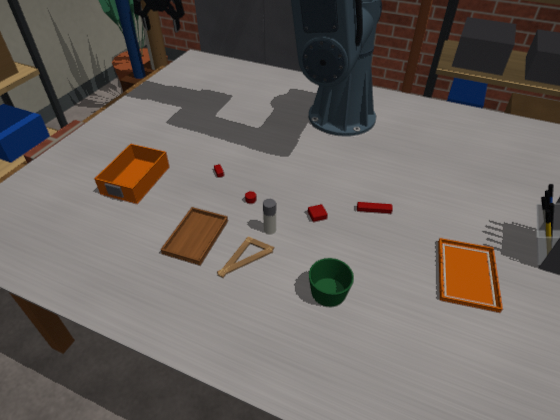

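The top view shows the bar at (188,272), block (241,241), disc (312,237), stub (364,263), lid (95,223), cup (199,155), tray (337,170), lunchbox (444,217) and glue stick (277,203), which agrees with the networks. The exception is "lunchbox" in the top view, a false hit on the block. Next I'll fit the known shapes to colour masks in both views.

```bash
cat > fit.py <<'E'
import cv2,numpy as np
from scipy.optimize import minimize
from bench import camera
S=4
def box(x,y,z,_=0): return np.array([[a*x/2,b*y/2,c*z] for a in(-1,1) for b in(-1,1) for c in(0,1)])
def cyl(r0,r1,h):
    t=np.linspace(0,2*np.pi,48,endpoint=False)
    return np.vstack([np.c_[r*np.cos(t),r*np.sin(t),0*t+z] for r,z in((r0,0),(r1,h))])
M=dict(bar=(box(.088,.022,.018),'red'),block=(box(.04,.04,.02),'red'),stub=(box(.04,.02,.018),'red'),
 disc=(cyl(.015,.015,.02),'red'),lunchbox=(box(.165,.115,.055),'or'),lid=(box(.17,.12,.014),'or'),
 tray=(box(.15,.1,.018),'brown'),cup=(cyl(.037,.046,.06),'green'))
HSV=dict(red=[((0,150,40),(5,255,255)),((172,150,40),(180,255,255))],**{'or':[((6,180,70),(16,255,255))],
 'brown':[((4,60,30),(20,190,170))],'green':[((55,90,10),(90,255,255))]})
def proj(p,P):
    T=np.linalg.inv(p['extrinsics']);c=P@T[:3,:3].T+T[:3,3];c=c*[1,-1,-1]
    u=c@p['mtx'].T;return u[:,:2]/u[:,2:]
def pts(m,v):
    c,s=np.cos(v[2]),np.sin(v[2]);return m@np.array([[c,s,0],[-s,c,0],[0,0,1]])+[v[0],v[1],v[3] if len(v)>3 else 0]
def fit(pics,name,xy,z=0,margin=12):
    m,col=M[name];masks=[]
    for p in pics:
        hsv=cv2.cvtColor(cv2.GaussianBlur(p['frame'],(0,0),.5),cv2.COLOR_RGB2HSV);k=sum(cv2.inRange(hsv,*r) for r in HSV[col])
        q=proj(p,m+[*xy,z]);roi=np.zeros_like(k);cv2.fillConvexPoly(roi,cv2.convexHull(q.astype(np.int32)),1)
        roi=cv2.dilate(roi,np.ones((margin,)*2));k=(k>0).astype(np.uint8)*roi
        n,l,st,_=cv2.connectedComponentsWithStats(k);k=(l==1+st[1:,4].argmax()).astype(np.uint8)
        h=cv2.convexHull(cv2.findContours(cv2.resize(k*255,None,fx=S,fy=S,interpolation=cv2.INTER_LINEAR)//128,0,1)[0][0])
        g=np.zeros((420*S,560*S),np.uint8);cv2.fillConvexPoly(g,h,1);masks.append(g)
    def cost(v,each=False):
        o=[]
        for p,g in zip(pics,masks):
            q=(proj(p,pts(m,[v[0],v[1],v[2],z]))+.5)*S-.5
            r=np.zeros_like(g);cv2.fillConvexPoly(r,cv2.convexHull(np.round(q*16).astype(np.int32)),1,shift=4)
            o.append(1-(r&g).sum()/(r|g).sum())
        return o if each else sum(o)
    best=None
    for y0 in ([0] if name in('disc','cup') else np.arange(-1.5,1.6,.5)):
        s=np.array([[*xy,y0]]*4)+[[0,0,0],[.01,0,0],[0,.01,0],[0,0,.3]]
        r=minimize(cost,s[0],method='Nelder-Mead',options=dict(initial_simplex=s,maxfev=90,xatol=2e-4,fatol=1e-4))
        if best is None or r.fun<best.fun:best=r
    return np.round(best.x,4),np.round(cost(best.x,True),3)
E
python3 - <<'E'
from fit import *
P=[camera('top'),camera('scene')]
G=dict(bar=(.396,.209),block=(.476,.083),stub=(.427,-.222),disc=(.485,-.092),lunchbox=(.52,-.43),lid=(.505,.455),tray=(.656,-.157),cup=(.66,.19))
for n,g in G.items(): print(n,*fit(P,n,g),*[fit([p],n,g)[0] for p in P])
E
```

```text
bar [0.3958 0.2002 1.8906] [0.374 0.397] [ 0.3973  0.1965 -1.2483] [0.3913 0.1981 1.747 ]
block [ 0.47    0.0853 -0.9249] [0.074 0.205] [ 0.4703  0.0853 -0.8557] [ 0.4667  0.0844 -1.0355]
stub [ 0.4227 -0.2247  0.6731] [0.201 0.265] [ 0.423  -0.2249  0.8096] [ 0.4181 -0.2279  0.6657]
disc [ 0.4871 -0.093   0.2038] [0.151 0.237] [ 0.4868 -0.093   0.1193] [ 0.4834 -0.0939  0.1914]
lunchbox [ 0.5403 -0.4182  0.0965] [0.063 0.031] [ 0.5414 -0.4178  0.0634] [ 0.54   -0.4188  3.2469]
lid [0.4954 0.4379 0.0959] [0.411 0.4  ] [0.5196 0.4396 0.0507] [0.4903 0.4385 0.0639]
tray [ 0.6546 -0.1548  3.2163] [0.032 0.019] [ 0.6561 -0.1552  0.0595] [ 0.6537 -0.1546  0.0783]
cup [ 0.676   0.1869 -0.1403] [0.062 0.066] [0.6776 0.1863 0.3459] [ 0.6735  0.1862 -0.143 ]
```

```bash
python3 - <<'E'
s=open('fit.py').read()
a=s.index("        n,l,st,_");b=s.index("        g=np.zeros")
s=s[:a]+"""        k=cv2.resize(k*255,None,fx=S,fy=S,interpolation=cv2.INTER_LINEAR)>127
        h=cv2.convexHull(cv2.findNonZero(k.astype(np.uint8)))
"""+s[b:]
s=s.replace("q=proj(p,m+[*xy,z])","q=proj(p,np.vstack([pts(m,[*xy,t,z]) for t in np.arange(0,3.1,.4)]))")
s=s.replace("((0,150,40),(5,255,255)),((172,150,40)","((0,110,25),(8,255,255)),((165,110,25)").replace("red=[","red=[")
s=s.replace("margin=12","margin=7")
open('fit.py','w').write(s)
E
python3 - <<'E'
from fit import *
P=[camera('top'),camera('scene')]
G=dict(bar=(.396,.205),block=(.472,.083),stub=(.423,-.222),disc=(.485,-.092),lunchbox=(.54,-.42),lid=(.50,.445))
for n,g in G.items(): print(n,*fit(P,n,g),*[fit([p],n,g)[0] for p in P])
hsv=cv2.cvtColor(P[1]['frame'],cv2.COLOR_RGB2HSV);print(hsv[195:202,244:258].tolist()[3])
E
```

```text
bar [ 0.3917  0.2109 -1.2571] [0.079 0.185] [ 0.392   0.2116 -1.259 ] [0.3876 0.2099 1.8532]
block [0.4703 0.0856 0.7181] [0.04  0.161] [ 0.4705  0.0857 -0.8625] [0.4672 0.0848 0.5829]
stub [ 0.4221 -0.2243 -2.3756] [0.113 0.162] [ 0.4231 -0.2241  0.803 ] [ 0.4194 -0.2259  0.733 ]
disc [ 0.4859 -0.0931 -0.0333] [0.089 0.183] [ 0.4865 -0.0927  0.1475] [ 0.482  -0.0953  0.648 ]
lunchbox [ 0.5421 -0.4186  0.0853] [0.032 0.035] [ 0.5423 -0.4173  0.0656] [ 0.54   -0.4187  0.1064]
lid [0.5076 0.4506 0.1493] [0.04  0.043] [0.5084 0.4506 0.1741] [0.5047 0.4493 0.1656]
[[4, 24, 75], [1, 151, 54], [0, 236, 53], [0, 241, 75], [1, 238, 102], [1, 232, 113], [1, 235, 114], [1, 230, 112], [1, 240, 101], [0, 244, 92], [179, 235, 76], [1, 204, 80], [2, 68, 105], [13, 12, 143]]
```

```bash
cat > go.py <<'E'
import sys,numpy as np
from scipy.spatial.transform import Rotation as R
from bench import get_obs
def plan(*W):
    o=get_obs();w,x,y,z=o['eef_rot'];T=R.from_quat([x,y,z,w]);p=np.array(o['eef_pos'])
    print('t',round(o['time_s'],2),'pos',np.round(p,4),'open',round(o['opening'],3),'grip',round(o['grasp_force'],1),'F',np.round(o['wrist_force'],1),'q6',round(o['q'][5],2))
    for x,y,z,a in W:
        D=R.from_euler('z',a)*R.from_euler('x',np.pi)
        print((x,y,z,a),'->',np.round(T.inv().apply(np.array([x,y,z])-p),4),np.round((T.inv()*D).as_rotvec(),3))
if __name__=='__main__': plan(*[tuple(map(float,a.split(','))) for a in sys.argv[1:]])
E
python3 go.py .4225,-.2243,.15,.77 .4225,-.2243,.027,.77
```

```text
t 1.3 pos [ 0.141  -0.5574  0.2563] open 0.997 grip 0.0 F [-0.6  0.3  0.1] q6 -0.21
(0.4225, -0.2243, 0.15, 0.77) -> [ 0.3546 -0.2539  0.1063] [ 0.    -0.    -0.522]
(0.4225, -0.2243, 0.027, 0.77) -> [ 0.3546 -0.2539  0.2293] [ 0.    -0.    -0.522]
```

```bash
python3 -m jog '[0.355,-0.254,0.106,0,0,-0.522,0.2, 0.355,-0.254,0.106,0,0,-0.522,0.2, 0.355,-0.254,0.106,0,0,-0.522,0.2, 0.355,-0.254,0.106,0,0,-0.522,0.2, 0.355,-0.254,0.106,0,0,-0.522,0.2, 0.355,-0.254,0.106,0,0,-0.522,0.2, 0.355,-0.254,0.106,0,0,-0.522,0.2, 0.355,-0.254,0.106,0,0,-0.522,0.2, 0.355,-0.254,0.106,0,0,-0.522,0.2, 0.355,-0.254,0.106,0,0,-0.522,0.2, 0.355,-0.254,0.106,0,0,-0.522,0.2]'; python3 go.py .4225,-.2243,.027,.77
```

```text
time_s: 2.68
eef_pos: [0.4225, -0.2256, 0.1508]
eef_rot: [0.0, 0.927, 0.374, 0.0]
wrist_force: [0.3, 0.0, -0.4]
opening: 0.803
grasp_force: 0.0
t 2.67 pos [ 0.4225 -0.2256  0.1508] open 0.803 grip 0.0 F [ 0.3  0.  -0.4] q6 0.06
(0.4225, -0.2243, 0.027, 0.77) -> [ 0.001  -0.001   0.1238] [ 0.001  0.    -0.003]
```

```bash
python3 -m jog '[0.001,-0.001,0.05,0,0,0,0.2, 0.001,-0.001,0.09,0,0,0,0.2, 0.001,-0.001,0.115,0,0,0,0.2, 0.001,-0.001,0.124,0,0,0,0.2, 0.001,-0.001,0.124,0,0,0,0.2, 0.001,-0.001,0.124,0,0,0,0.5, 0.001,-0.001,0.124,0,0,0,0.7, 0.001,-0.001,0.124,0,0,0,1, 0.001,-0.001,0.124,0,0,0,1, 0.001,-0.001,0.124,0,0,0,1, 0.001,-0.001,0.124,0,0,0,1, 0.001,-0.001,0.124,0,0,0,1]'; python3 go.py .4225,-.2243,.25,.77 .507,.45,.25,.16
```

```text
time_s: 4.18
eef_pos: [0.4237, -0.2233, 0.0274]
eef_rot: [0.001, 0.927, 0.376, 0.0]
wrist_force: [-0.6, -0.3, 6.6]
opening: 0.217
grasp_force: 59.4
t 4.17 pos [ 0.4237 -0.2233  0.0274] open 0.217 grip 59.4 F [-0.6 -0.3  6.6] q6 0.07
(0.4225, -0.2243, 0.25, 0.77) -> [-0.0015  0.0003 -0.2226] [ 0.002 -0.     0.   ]
(0.507, 0.45, 0.25, 0.16) -> [ 0.5286 -0.4249 -0.2235] [ 0.002 -0.001  0.61 ]
```

```bash
python3 -m jog '[0,0,-0.06,0,0,0,1, 0,0,-0.12,0,0,0,1, 0,0,-0.18,0,0,0,1, 0,0,-0.22,0,0,0,1, 0.529,-0.425,-0.22,0,0,0,1, 0.529,-0.425,-0.22,0,0,0,1, 0.529,-0.425,-0.22,0,0,0,1, 0.529,-0.425,-0.22,0,0,0,1, 0.529,-0.425,-0.22,0,0,0,1, 0.529,-0.425,-0.22,0,0,0,1, 0.529,-0.425,-0.22,0,0,0,1, 0.529,-0.425,-0.22,0,0,0,1, 0.529,-0.425,-0.22,0,0,0,1, 0.529,-0.425,-0.22,0,0,0,1, 0.529,-0.425,-0.22,0,0,0,1, 0.529,-0.425,-0.22,0,0,0,1, 0.529,-0.425,-0.22,0,0,0,1, 0.529,-0.425,-0.22,0,0,0,1]'; python3 go.py .507,.45,.0325,.77
```

```text
time_s: 6.42
eef_pos: [0.5071, 0.4495, 0.2465]
eef_rot: [0.0, 0.927, 0.375, -0.0]
wrist_force: [0.5, -1.0, -0.3]
opening: 0.215
grasp_force: 58.8
t 6.42 pos [0.5071 0.4495 0.2465] open 0.215 grip 58.8 F [ 0.5 -1.  -0.3] q6 1.35
(0.507, 0.45, 0.0325, 0.77) -> [ 0.0003 -0.0005  0.214 ] [ 0.     0.    -0.001]
```

```bash
python3 -m jog '[0,0,0.06,0,0,0,1, 0,0,0.12,0,0,0,1, 0,0,0.17,0,0,0,1, 0,0,0.2,0,0,0,1, 0,0,0.208,0,0,0,1, 0,0,0.214,0,0,0,1, 0,0,0.214,0,0,0,1, 0,0,0.214,0,0,0,0.7, 0,0,0.214,0,0,0,0.4, 0,0,0.214,0,0,0,0.3, 0,0,0.214,0,0,0,0.3, 0,0,0.19,0,0,0,0.3, 0,0,0.15,0,0,0,0.3, 0,0,0.1,0,0,0,0.3]'; python3 go.py .391,.211,.12,1.885 .391,.211,.028,1.885
python3 - <<'E'
from fit import *
for n in("top",): 
    p=camera(n);cv2.imwrite(f'pics/{n}1.png',cv2.cvtColor(p['frame'],cv2.COLOR_RGB2BGR))
E
```

```text
time_s: 8.18
eef_pos: [0.5066, 0.4504, 0.1482]
eef_rot: [0.0, 0.927, 0.375, -0.0]
wrist_force: [-0.4, 1.7, 0.8]
opening: 0.7
grasp_force: 0.0
t 8.18 pos [0.5066 0.4504 0.1482] open 0.7 grip 0.0 F [-0.4  1.7  0.8] q6 1.35
(0.391, 0.211, 0.12, 1.885) -> [-0.2496  0.0915  0.0284] [-1.000e-03  1.000e-03 -1.115e+00]
(0.391, 0.211, 0.028, 1.885) -> [-0.2496  0.0915  0.1204] [-1.000e-03  1.000e-03 -1.115e+00]
```

View pics/top1.png

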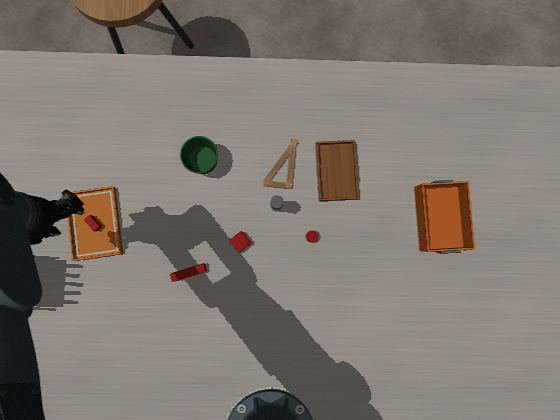

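The stub lies in the middle of the lid at (93,223), and nothing else has moved. Next is the bar.

```bash
python3 -m jog '[-0.25,0.092,0.028,0,0,-1.115,0.3, -0.25,0.092,0.028,0,0,-1.115,0.3, -0.25,0.092,0.028,0,0,-1.115,0.3, -0.25,0.092,0.028,0,0,-1.115,0.3, -0.25,0.092,0.028,0,0,-1.115,0.3, -0.25,0.092,0.028,0,0,-1.115,0.3, -0.25,0.092,0.028,0,0,-1.115,0.3, -0.25,0.092,0.028,0,0,-1.115,0.3, -0.25,0.092,0.028,0,0,-1.115,0.3, -0.25,0.092,0.06,0,0,-1.115,0.3, -0.25,0.092,0.1,0,0,-1.115,0.3, -0.25,0.092,0.119,0,0,-1.115,0.3, -0.25,0.092,0.119,0,0,-1.115,0.3, -0.25,0.092,0.119,0,0,-1.115,0.5, -0.25,0.092,0.119,0,0,-1.115,0.7, -0.25,0.092,0.119,0,0,-1.115,1, -0.25,0.092,0.119,0,0,-1.115,1, -0.25,0.092,0.119,0,0,-1.115,1, -0.25,0.092,0.119,0,0,-1.115,1]'; python3 go.py .391,.211,.25,1.885 .655,-.155,.25,.07
```

```text
time_s: 10.6
eef_pos: [0.3927, 0.2109, 0.0286]
eef_rot: [0.001, 0.588, 0.809, 0.001]
wrist_force: [-0.6, 0.0, 5.2]
opening: 0.238
grasp_force: 59.4
t 10.6 pos [0.3927 0.2109 0.0286] open 0.238 grip 59.4 F [-0.6  0.   5.2] q6 -0.09
(0.391, 0.211, 0.25, 1.885) -> [ 0.0006 -0.001  -0.2214] [ 0.003  0.    -0.   ]
(0.655, -0.155, 0.25, 0.07) -> [-0.4291  0.1371 -0.221 ] [ 0.002 -0.002  1.815]
```

```bash
python3 -m jog '[0,0,-0.06,0,0,0,1, 0,0,-0.12,0,0,0,1, 0,0,-0.18,0,0,0,1, 0,0,-0.22,0,0,0,1, -0.429,0.137,-0.22,0,0,1.815,1, -0.429,0.137,-0.22,0,0,1.815,1, -0.429,0.137,-0.22,0,0,1.815,1, -0.429,0.137,-0.22,0,0,1.815,1, -0.429,0.137,-0.22,0,0,1.815,1, -0.429,0.137,-0.22,0,0,1.815,1, -0.429,0.137,-0.22,0,0,1.815,1, -0.429,0.137,-0.22,0,0,1.815,1, -0.429,0.137,-0.22,0,0,1.815,1, -0.429,0.137,-0.22,0,0,1.815,1, -0.429,0.137,-0.22,0,0,1.815,1, -0.429,0.137,-0.22,0,0,1.815,1, -0.429,0.137,-0.22,0,0,1.815,1, -0.429,0.137,-0.22,0,0,1.815,1, -0.429,0.137,-0.22,0,0,1.815,1]'; python3 go.py .655,-.155,.0345,.07
```

```text
time_s: 12.98
eef_pos: [0.6543, -0.1551, 0.2473]
eef_rot: [-0.0, 0.999, 0.035, -0.0]
wrist_force: [-0.0, -0.0, -0.0]
opening: 0.237
grasp_force: 59.0
t 12.97 pos [ 0.6543 -0.1551  0.2473] open 0.237 grip 59.0 F [-0. -0. -0.] q6 1.09
(0.655, -0.155, 0.0345, 0.07) -> [ 0.0007 -0.      0.2128] [-0.  0.  0.]
```

```bash
python3 -m jog '[0,0,0.06,0,0,0,1, 0,0,0.12,0,0,0,1, 0,0,0.17,0,0,0,1, 0,0,0.2,0,0,0,1, 0,0,0.208,0,0,0,1, 0,0,0.213,0,0,0,1, 0,0,0.213,0,0,0,1, 0,0,0.213,0,0,0,0.7, 0,0,0.213,0,0,0,0.5, 0,0,0.213,0,0,0,0.5, 0,0,0.213,0,0,0,0.5, 0,0,0.19,0,0,0,0.5, 0,0,0.13,0,0,0,0.5, 0,0,0.07,0,0,0,0.3, 0,0,0.04,0,0,0,0.3]'; python3 go.py .470,.0855,.15,.71 .470,.0855,.027,.71
```

```text
time_s: 14.85
eef_pos: [0.6562, -0.1558, 0.2141]
eef_rot: [0.002, 0.999, 0.035, 0.004]
wrist_force: [0.1, -0.1, -0.6]
opening: 0.7
grasp_force: 0.0
t 14.85 pos [ 0.6562 -0.1558  0.2141] open 0.7 grip 0.0 F [ 0.1 -0.1 -0.6] q6 1.09
(0.47, 0.0855, 0.15, 0.71) -> [-0.1693 -0.254   0.062 ] [ 0.006 -0.006 -0.64 ]
(0.47, 0.0855, 0.027, 0.71) -> [-0.1702 -0.2545  0.185 ] [ 0.006 -0.006 -0.64 ]
```

```bash
python3 -m jog '[-0.17,-0.254,0,0,0,-0.64,0.2, -0.17,-0.254,0,0,0,-0.64,0.2, -0.17,-0.254,0,0,0,-0.64,0.2, -0.17,-0.254,0,0,0,-0.64,0.2, -0.17,-0.254,0,0,0,-0.64,0.2, -0.17,-0.254,0,0,0,-0.64,0.2, -0.17,-0.254,0.06,0,0,-0.64,0.2, -0.17,-0.254,0.06,0,0,-0.64,0.2, -0.17,-0.254,0.06,0,0,-0.64,0.2]'; python3 go.py .470,.0855,.027,.71
python3 - <<'E'
from fit import *
p=camera('scene');cv2.imwrite('pics/scene1.png',cv2.cvtColor(p['frame'],cv2.COLOR_RGB2BGR))
E
```

```text
time_s: 15.98
eef_pos: [0.4684, 0.0857, 0.1491]
eef_rot: [0.0, 0.938, 0.347, 0.001]
wrist_force: [1.2, -0.1, 0.2]
opening: 0.801
grasp_force: 0.0
t 15.97 pos [0.4684 0.0857 0.1491] open 0.801 grip 0.0 F [ 1.2 -0.1  0.2] q6 0.79
(0.47, 0.0855, 0.027, 0.71) -> [0.0009 0.0011 0.1221] [ 0.001 -0.001 -0.001]
```

View pics/scene1.png

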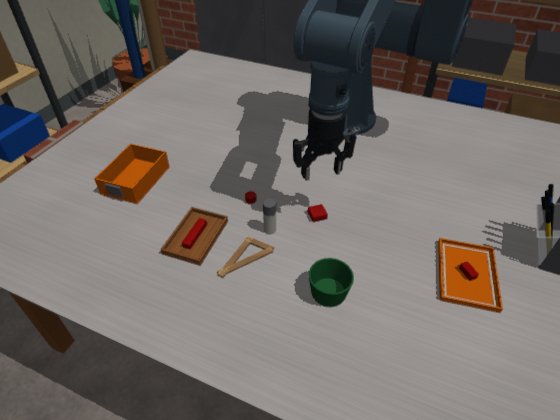

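The bar lies flat in the tray at (195,233) and the stub in the lid at (469,270). The glue stick and set square haven't moved. Now the block.

```bash
python3 -m jog '[0.001,0.001,0.05,0,0,0,0.2, 0.001,0.001,0.09,0,0,0,0.2, 0.001,0.001,0.115,0,0,0,0.2, 0.001,0.001,0.123,0,0,0,0.2, 0.001,0.001,0.123,0,0,0,0.2, 0.001,0.001,0.123,0,0,0,0.4, 0.001,0.001,0.123,0,0,0,0.6, 0.001,0.001,0.123,0,0,0,1, 0.001,0.001,0.123,0,0,0,1, 0.001,0.001,0.123,0,0,0,1, 0.001,0.001,0.123,0,0,0,1, 0.001,0.001,0,0,0,0,1, 0.001,0.001,-0.1,0,0,0,1, 0.001,0.001,-0.1,0,0,0,1, 0.001,0.001,-0.1,0,0,0,1, 0.001,0.001,-0.1,0,0,0,1]'; python3 go.py .541,-.418,.25,.71 .541,-.418,.25,.085
```

```text
time_s: 18.02
eef_pos: [0.4705, 0.0863, 0.2516]
eef_rot: [0.002, 0.938, 0.348, 0.004]
wrist_force: [0.7, -0.3, -0.1]
opening: 0.457
grasp_force: 60.6
t 18.02 pos [0.4705 0.0863 0.2516] open 0.457 grip 60.6 F [ 0.7 -0.3 -0.1] q6 0.79
(0.541, -0.418, 0.25, 0.71) -> [-0.2753  0.4284  0.0024] [ 0.006 -0.006  0.   ]
(0.541, -0.418, 0.25, 0.085) -> [-0.2753  0.4284  0.0024] [ 0.004 -0.008  0.625]
```

```bash
python3 -m jog '[-0.275,0.428,0,0,0,0.625,1, -0.275,0.428,0,0,0,0.625,1, -0.275,0.428,0,0,0,0.625,1, -0.275,0.428,0,0,0,0.625,1, -0.275,0.428,0,0,0,0.625,1, -0.275,0.428,0,0,0,0.625,1, -0.275,0.428,0,0,0,0.625,1, -0.275,0.428,0,0,0,0.625,1, -0.275,0.428,0,0,0,0.625,1, -0.275,0.428,0,0,0,0.625,1, -0.275,0.428,0,0,0,0.625,1, -0.275,0.428,0,0,0,0.625,1]'; python3 go.py .541,-.418,.031,.085
```

```text
time_s: 19.52
eef_pos: [0.5391, -0.416, 0.2477]
eef_rot: [-0.0, 0.999, 0.043, 0.0]
wrist_force: [0.1, -0.3, -0.8]
opening: 0.454
grasp_force: 60.7
t 19.52 pos [ 0.5391 -0.416   0.2477] open 0.454 grip 60.7 F [ 0.1 -0.3 -0.8] q6 0.65
(0.541, -0.418, 0.031, 0.085) -> [0.0017 0.0022 0.2167] [-0.    -0.     0.002]
```

```bash
python3 -m jog '[0.002,0.002,0.06,0,0,0,1, 0.002,0.002,0.12,0,0,0,1, 0.002,0.002,0.17,0,0,0,1, 0.002,0.002,0.2,0,0,0,1, 0.002,0.002,0.21,0,0,0,1, 0.002,0.002,0.216,0,0,0,1, 0.002,0.002,0.216,0,0,0,1, 0.002,0.002,0.216,0,0,0,0.5, 0.002,0.002,0.216,0,0,0,0.4, 0.002,0.002,0.216,0,0,0,0.4, 0.002,0.002,0.216,0,0,0,0.4, 0.002,0.002,0.19,0,0,0,0.4, 0.002,0.002,0.13,0,0,0,0.4, 0.002,0.002,0.06,0,0,0,0.3, 0.002,0.002,0.04,0,0,0,0.3, 0.002,0.002,0.04,0,0,0,0.3]'; python3 go.py .4855,-.093,.15,.085 
python3 - <<'E'
from fit import *
p=camera('top');cv2.imwrite('pics/top2.png',cv2.cvtColor(p['frame'],cv2.COLOR_RGB2BGR)[100:320,250:540])
E
```

```text
time_s: 21.52
eef_pos: [0.5421, -0.4206, 0.2109]
eef_rot: [0.002, 0.999, 0.042, 0.002]
wrist_force: [-0.8, 0.0, -0.8]
opening: 0.7
grasp_force: 0.0
t 21.52 pos [ 0.5421 -0.4206  0.2109] open 0.7 grip 0.0 F [-0.8  0.  -0.8] q6 0.65
(0.4855, -0.093, 0.15, 0.085) -> [-0.0288 -0.3315  0.0591] [ 0.005 -0.004 -0.   ]
```

View pics/top2.png

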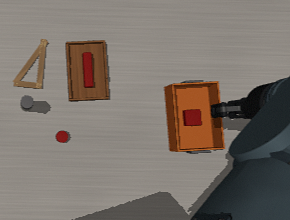

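The block sits flat in the lunchbox (crop pixel 192,117). The disc is still at (62,136) in the crop, clear of the glue stick.

```bash
python3 -m jog '[-0.029,-0.331,0.06,0,0,0,0.3, -0.029,-0.331,0.06,0,0,0,0.3, -0.029,-0.331,0.06,0,0,0,0.3, -0.029,-0.331,0.06,0,0,0,0.3, -0.029,-0.331,0.06,0,0,0,0.3, -0.029,-0.331,0.06,0,0,0,0.3, -0.029,-0.331,0.06,0,0,0,0.3, -0.029,-0.331,0.06,0,0,0,0.3, -0.029,-0.331,0.06,0,0,0,0.3, -0.029,-0.331,0.06,0,0,0,0.3]'; python3 go.py .4855,-.093,.031,.085
```

```text
time_s: 22.82
eef_pos: [0.4841, -0.093, 0.1473]
eef_rot: [0.0, 0.999, 0.042, 0.0]
wrist_force: [-0.2, 0.0, 0.4]
opening: 0.702
grasp_force: 0.0
t 22.82 pos [ 0.4841 -0.093   0.1473] open 0.702 grip 0.0 F [-0.2  0.   0.4] q6 1.06
(0.4855, -0.093, 0.031, 0.085) -> [1.400e-03 1.000e-04 1.163e-01] [ 0.    -0.    -0.002]
```

```bash
python3 -m jog '[0.001,0,0.05,0,0,0,0.3, 0.001,0,0.09,0,0,0,0.3, 0.001,0,0.112,0,0,0,0.3, 0.001,0,0.118,0,0,0,0.3, 0.001,0,0.118,0,0,0,0.3, 0.001,0,0.118,0,0,0,0.5, 0.001,0,0.118,0,0,0,0.7, 0.001,0,0.118,0,0,0,1, 0.001,0,0.118,0,0,0,1, 0.001,0,0.118,0,0,0,1, 0.001,0,0.118,0,0,0,1, 0.001,0,0,0,0,0,1, 0.001,0,-0.1,0,0,0,1, 0.001,0,-0.1,0,0,0,1, 0.001,0,-0.1,0,0,0,1]'; python3 go.py .676,.187,.25,.085
```

```text
time_s: 24.7
eef_pos: [0.4864, -0.0925, 0.2523]
eef_rot: [0.002, 0.999, 0.043, 0.003]
wrist_force: [-0.9, -1.2, -1.1]
opening: 0.324
grasp_force: 59.2
t 24.7 pos [ 0.4864 -0.0925  0.2523] open 0.324 grip 59.2 F [-0.9 -1.2 -1.1] q6 1.06
(0.676, 0.187, 0.25, 0.085) -> [ 0.2126 -0.2624  0.0028] [ 0.004 -0.006  0.   ]
```

```bash
python3 -m jog '[0.213,-0.262,0,0,0,0,1, 0.213,-0.262,0,0,0,0,1, 0.213,-0.262,0,0,0,0,1, 0.213,-0.262,0,0,0,0,1, 0.213,-0.262,0,0,0,0,1, 0.213,-0.262,0,0,0,0,1, 0.213,-0.262,0,0,0,0,1, 0.213,-0.262,0,0,0,0,1, 0.213,-0.262,0,0,0,0,1, 0.213,-0.262,0,0,0,0,1, 0.213,-0.262,0,0,0,0,1]'; python3 go.py .676,.187,.12,.085 .676,.187,.045,.085
python3 - <<'E'
from fit import *
p=camera('scene');cv2.imwrite('pics/scene2.png',cv2.resize(cv2.cvtColor(p['frame'],cv2.COLOR_RGB2BGR)[180:340,220:440],None,fx=3,fy=3))
E
```

```text
time_s: 26.08
eef_pos: [0.675, 0.1865, 0.2476]
eef_rot: [0.0, 0.999, 0.042, 0.0]
wrist_force: [-0.3, 0.2, -0.4]
opening: 0.325
grasp_force: 59.2
t 26.07 pos [0.675  0.1865 0.2476] open 0.325 grip 59.2 F [-0.3  0.2 -0.4] q6 1.59
(0.676, 0.187, 0.12, 0.085) -> [ 0.001  -0.0004  0.1276] [ 0.    -0.    -0.001]
(0.676, 0.187, 0.045, 0.085) -> [ 0.001  -0.0004  0.2026] [ 0.    -0.    -0.001]
```

View pics/scene2.png

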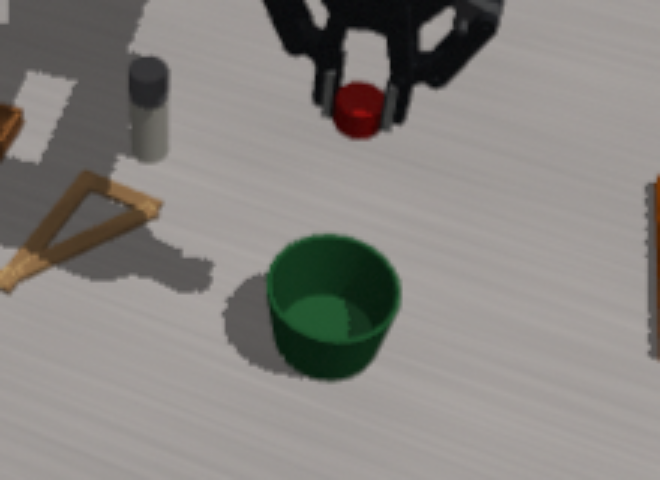

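The cup stands upright at (333,305) in the crop, and the disc is held above it. I'll lower it inside and open the gripper only slightly.

```bash
python3 -m jog '[0.001,0,0.06,0,0,0,1, 0.001,0,0.12,0,0,0,1, 0.001,0,0.15,0,0,0,1, 0.001,0,0.17,0,0,0,1, 0.001,0,0.185,0,0,0,1, 0.001,0,0.195,0,0,0,1, 0.001,0,0.202,0,0,0,1, 0.001,0,0.202,0,0,0,1, 0.001,0,0.202,0,0,0,1]'; python3 go.py
```

```text
time_s: 27.25
eef_pos: [0.6765, 0.1873, 0.0461]
eef_rot: [-0.0, 0.999, 0.042, 0.001]
wrist_force: [0.0, 1.0, -0.1]
opening: 0.318
grasp_force: 59.2
t 27.25 pos [0.6765 0.1873 0.0461] open 0.318 grip 59.2 F [ 0.   1.  -0.1] q6 1.59
```

No contact force. I'll lower it 7 mm more and release.

```bash
python3 -m jog '[0,0,0.004,0,0,0,1, 0,0,0.007,0,0,0,1, 0,0,0.007,0,0,0,1, 0,0,0.007,0,0,0,0.62, 0,0,0.007,0,0,0,0.6, 0,0,0.007,0,0,0,0.58, 0,0,0.007,0,0,0,0.58, 0,0,0.007,0,0,0,0.58, 0,0,-0.01,0,0,0,0.58, 0,0,-0.04,0,0,0,0.58, 0,0,-0.09,0,0,0,0.58, 0,0,-0.15,0,0,0,0.58, 0,0,-0.2,0,0,0,0.58, -0.15,0.0,-0.2,0,0,0,0.58, -0.25,0.0,-0.2,0,0,0,0.58, -0.25,0.0,-0.2,0,0,0,0.58, -0.25,0.0,-0.2,0,0,0,0.58, -0.25,0.0,-0.2,0,0,0,0.58, -0.25,0.0,-0.2,0,0,0,0.58]'; python3 go.py
python3 - <<'E'
from fit import *
for n in('top','scene'):
    p=camera(n);cv2.imwrite(f'pics/{n}3.png',cv2.cvtColor(p['frame'],cv2.COLOR_RGB2BGR))
    print(n,*fit([p],'cup',(.676,.187)))
E
```

```text
time_s: 29.62
eef_pos: [0.4279, 0.1662, 0.2466]
eef_rot: [-0.0, 0.999, 0.042, 0.002]
wrist_force: [1.3, 0.3, -0.2]
opening: 0.422
grasp_force: 0.0
t 29.62 pos [0.4279 0.1662 0.2466] open 0.422 grip 0.0 F [ 1.3  0.3 -0.2] q6 1.6
top [0.6769 0.1868 0.2316] [0.06]
scene [0.6731 0.1861 0.0139] [0.06]
```

View pics/top3.png

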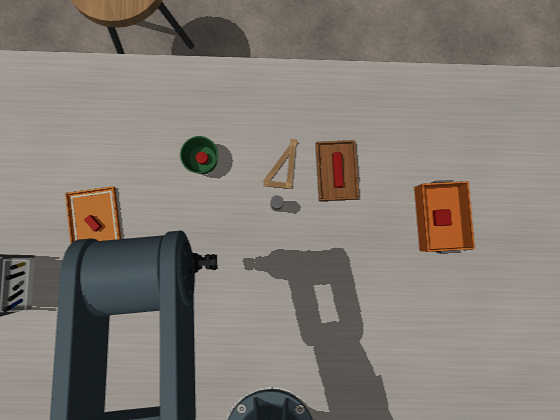

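View pics/scene3.png

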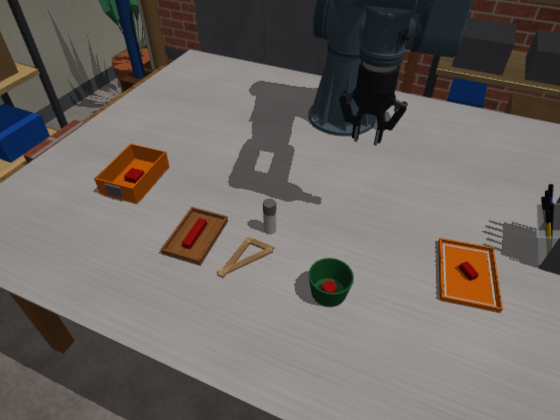

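All four erasers are in place: disc in the cup (203,158 in the top view), bar in the tray (338,170), block in the lunchbox (442,217) and stub in the lid (93,223). The cup has not moved.

```bash
python3 -c "
from bench import *
print(hand_in())"
```

```text
the job is handed in; nothing more can be done
None
```

I handed the job in with all four erasers set down in their containers (bar in the tray, block in the lunchbox, stub in the lid, disc in the cup); the last pictures showed the cup, glue stick and set square where they were, but the hand-in returned no verdict.

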